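# Release the battery pack with a driver through the latch slot

### The job

Take the precision driver out of its holder, feed its shank down through the narrow slot in the top of the charging cradle, feel for the hidden latch tab and press it gently until the battery pack springs forward to its stop. Then stand the driver back in its holder, fully down, and leave the pack where it sprang to and the other things on the desk where they are.

Things in the scene. Friction and masses are not known exactly. Their poses are not given: they have to be found in the camera images.
- cradle: Charging cradle, fixed, 195 x 92 mm. Origin on the desk under the front face of its tower; -x is its front, where the pack slides out, z up. In front (x -120 to 0 mm) a black tray, floor at z 8 mm, rails 30 mm high, at the back (x -64 to 0) guides 50 mm high that hold the pack down, a stop at the front end; behind (x 0 to 75 mm) a grey hollow tower with a flat lid at z 75 mm that has one slot.
- cradle_slot (a point): Centre of the slot, level with the lid's upper face (cradle frame 52, 0, 75 mm); axes as the cradle's. The slot is 52 mm long along y and 9 mm wide along x, in a 4 mm thick lid, and opens into an empty space with no floor within reach of the shank. More than 20 N from driver or gripper on the cradle or its latch, in any direction, damages it.
- latch_zone (a point): 12 mm below the slot's centre, fixed to the cradle: NOT the tab itself. The hidden tab, a steel block 12 x 12 x 14 mm tall, has its centre on the slot's centre line, up to 11 mm to either side of here along y (slot ends always free), its top 8 to 16 mm below the lid. Firm sideways; pushed down it springs: frees the pack at about 6 mm (up to about 10 N), hard stop at 10 mm.
- pack: Black battery pack, 90 x 74 x 36 mm, 0.2 kg, its tongue running into the tower. Origin at the centre of the block's underside, axes as the cradle's. Latched, its origin is at cradle x = -48 mm, z = 8 mm; once the latch lets go a spring pushes it about 20 mm forward (cradle -x) to the tray's front stop. Not to be gripped, pushed or lifted by the robot.
- driver: Black precision driver with yellow rings, standing upright in the holder. Origin at the tip of its shank, z along the driver to its cap. Length 128 mm: round steel shank 5.6 mm in diameter for the first 28 mm, then a handle 14 mm in diameter up to the cap at 128 mm. 42 g. A good place to grip is 100 mm above the tip.
- holder: Aluminium tool holder, a fixed block 60 x 60 x 70 mm, origin at the centre of its underside, z up, one upright round hole in its top.
- holder_hole0 (a point): Centre of the holder's hole at its mouth, on the block's top, 70 mm above the desk. The hole is 16 mm in diameter with a small chamfer, 66 mm deep, so the tip of the standing driver is 4 mm above the desk and its upper 62 mm stick out. The driver can lean about 2 degrees in it.
- flux_tin: Small flat round tin, 50 mm across, 20 mm high, loose. Origin at the centre of its underside. Bystander.
- tip_cleaner: Round black pot of brass wool, 66 mm across, 37 mm high, loose. Origin at the centre of its underside. Bystander.
- solder_reel: Reel of solder, 59 mm across, 39 mm high, loose. Origin at the centre of its underside. Bystander.
Not all that is in view belongs to the job. Of the things that look like the holder, take the one that is farthest from the robot's base at the start.

How it is judged:
By the outcome, as a careful person would: the job done as asked, in the order asked, and still so for the second after the job is handed in, with the robot touching nothing.
It also fails if it takes over 51 s, if anything falls off the work surface, if the arm or the gripper's body presses on something with over 40 N, if the wrist force passes 120 N, or if a joint passes its speed limit or range.

### The arm

A 6-joint arm with a two-finger parallel gripper is mounted at the origin on a cart in front of the work surface, level with it; the furniture and walls round the work are solid. World frame = base frame: x ahead of the robot, y to its left, z up, the work surface at z = 0. Lengths are in m, angles in degrees, forces in N, time in s.
With the tool pointing down it reaches from about 0.3 to 0.775 m from the base axis. Payload 14.6 kg.
Tool frame: the origin (TCP) lies midway between the tips of the shut fingers; the grasp point (between the pads) lies 19 mm behind it; z points along the fingers, y is the line along which they close (so a half turn about z gives the same grasp; the last joint's range is limited). The gripper opens to 85 mm and grips with 20 to 120 N. Pads are 22 mm wide; open, the fingers measure 114 mm over their backs; the gripper's body (76 mm by 85 mm) begins 54 mm behind the grasp point. The pads swing forward as they close: fully open they stand 13 mm farther back than shut.
Start: joints at [-3.816, 17.183, 87.147, -0, 75.671, -3.816], TCP at [0.55, -0, 0.231] pointing down, gripper open.
Joint ranges: [-173.82, 173.82], [-45.26, 126.66], [13.44, 144.39], [-59.66, 239.66], [0, 175.72], [-146.38, 146.38]. Speed limits (degrees/s): [127.2, 127.2, 147.25, 180, 180, 180].

### API

Orientations are given as [roll, pitch, yaw] about the fixed x, y, z axes, in that order (R = Rz(yaw) Ry(pitch) Rx(roll)).
In Python, from station import robot gives the robot as it stands.
- The arm moves only by the tool jog_arm, never from a script. Its argument "motion" is a list of rows, each an object with "translation": the shift along the world's x, y, z in mm, a list of three; "roll": the turn about the world's z in degrees. In form: [{"translation": [tx, ty, tz], "roll": roll}, ...]. A call has 1 to 20 rows; each row shifts and turns the commanded pose from where the row before left it; what a row does not reach is not made up. A row lasts 1/12 s, in which the tool goes at most 41.7 mm and 7.16 degrees, less where a joint would pass 70% of its speed; a pose out of reach is approached as far as the arm can. A call with a gripper value outside its range is refused whole. "hand" is the finger opening in mm, from 0 to 85.4, set as the call begins (left out, the last holds). The fingers move at their own pace and stop on an object; the grip force is fixed at half the most. Time passes only in rows, so rows that do not move let the fingers close. It gives the time, the measured TCP pose, the force, the opening and the grip force at its end, in the units of the state.
- robot.state(): the state, without advancing time (a new reading comes with each control period).
- robot.get_image(name): name is "scene" or "side" or "wrist"; returns (picture, depth): 400x640x3 uint8, blue, green, red; 400x640 float32, m along the optical axis (not along the pixel's ray), 0 where there is no reading.
- robot.calibration(name): a dict with "fx", "fy", "cx", "cy" (pixels), "k1" (the pictures are not rectified: a ray, as slopes to the right and down, at radius r is drawn at 1 + k1 r^2 times it, then the intrinsics apply), "R" (3x3) and "t" (3): a world point X has camera coordinates R X + t. Camera axes: x right, y down, z forward; pixel columns grow to the right and rows downward; lengths in m; the calibration is good to about 2 mm. A picture is of the moment at which its call begins: read the wrist's pose just before it. calibration takes no time and is no camera call; for the wrist camera it gives the pose at the moment of the call.
- robot.job_done(): hands the job in; it is judged then, once.
The state is a dict: "time": time; "qpos": joint angles; "qvel": joint speeds; "tau": joint torques, N m; "ee_pos": TCP position; "tcp_rot": TCP orientation; "wrist_force": force on the tool from outside, world axes, zero at the start; "wrist_torque": the same for the moment, N m; "grip_width": finger opening in m; "gripper_force": force on a finger pad.
Only numpy, scipy, OpenCV 4.12 (cv2) and the standard library are available. Lean on these libraries where they do the work, as an engineer would, in place of code of your own. Each camera call takes 0.05 s, during which the arm holds its last target. There are 200 camera calls.

## Working session

There is one attempt and no reset: what is moved stays moved. The work goes in short steps, Python scripts to look and compute and a tool call to move; the robot and the scene stay as the last step left them, time stands still between calls to the robot, and variables do not carry over. Pictures are saved under pics/ and viewed, at most 10 in all, crops included, and the job is handed in when it is done.

Besides the shell and the picture viewer there is one more tool, called after "Call:" by a JSON object that holds its "fn" and its "kwargs", one argument or row to a line. jog_arm: Moves the arm, as the interface text tells. Its arguments: {"type":"object","properties":{"motion":{"type":"array","items":{"type":"object","properties":{"translation":{"type":"array","items":{"type":"number"}},"roll":{"type":"number"}}}},"hand":{"type":"number"}},"required":["motion"]}

```bash
mkdir -p pics
cat > h.py <<'E'
import numpy as np, cv2
from station import robot
def ray(c,u,v):
    p=cv2.undistortPoints(np.array([[[u,v]]],float),np.array([[c['fx'],0,c['cx']],[0,c['fy'],c['cy']],[0,0,1]]),np.array([c['k1'],0,0,0.]))[0,0]
    return np.array([p[0],p[1],1.])
def w(c,u,v,d):  # depth
    R=np.array(c['R']);return R.T@(ray(c,u,v)*d-np.array(c['t']))
def onz(c,u,v,z):
    R=np.array(c['R']);o=-R.T@np.array(c['t']);d=R.T@ray(c,u,v);return o+d*(z-o[2])/d[2]
def px(c,X):
    R=np.array(c['R']);p=R@np.array(X)+np.array(c['t']);x,y=p[:2]/p[2];k=1+c['k1']*(x*x+y*y);return c['fx']*x*k+c['cx'],c['fy']*y*k+c['cy']
E
python3 - <<'E'
from h import *
import pickle
D={}
for n in ("scene","side","wrist"):
    c=robot.calibration(n);i,d=robot.get_image(n);D[n]=(c,i,d);cv2.imwrite(f"pics/{n}0.png",i)
    print(n,{k:np.round(v,3).tolist() for k,v in c.items()})
pickle.dump(D,open("d0.pkl","wb"));print(robot.state())
E
```

```text
scene {'fx': 379.854, 'fy': 379.854, 'cx': 319.255, 'cy': 198.895, 'k1': -0.063, 'R': [[0.851, -0.525, 0.021], [-0.278, -0.483, -0.83], [0.446, 0.701, -0.557]], 't': [-0.431, 0.242, 0.597]}
side {'fx': 396.498, 'fy': 396.498, 'cx': 316.106, 'cy': 201.035, 'k1': -0.058, 'R': [[0.987, -0.158, -0.013], [-0.09, -0.494, -0.865], [0.131, 0.855, -0.502]], 't': [-0.543, 0.164, 0.742]}
wrist {'fx': 310.133, 'fy': 310.133, 'cx': 319.895, 'cy': 206.172, 'k1': -0.054, 'R': [[1.0, -0.001, -0.002], [-0.0, -0.962, 0.272], [-0.002, -0.272, -0.962]], 't': [-0.549, -0.034, 0.379]}
{'time': 0.15, 'qpos': array([-3.81711555e+00,  1.72075145e+01,  8.71722638e+01,  1.60920516e-03,
        7.56707910e+01, -3.81566398e+00]), 'qvel': array([-0.00475129, -0.1519754 , -0.18817834, -0.03182359, -0.00450522,
       -0.05709735]), 'tau': array([ 1.15317634e-03, -5.43663168e+01, -3.61884356e+01, -9.07762978e-05,
        3.16729136e-03,  4.75633647e-05]), 'ee_pos': array([5.49819200e-01, 4.12702861e-06, 2.30858341e-01]), 'tcp_rot': array([-1.79949646e+02, -4.92055602e-03,  8.99981473e+01]), 'wrist_force': array([-0.6061572 ,  0.09274117,  0.23956101]), 'wrist_torque': array([ 0.07070428,  0.01348883, -0.03302812]), 'gripper_force': 0.0, 'grip_width': 0.08549488525180535}
```

View pics/scene0.png

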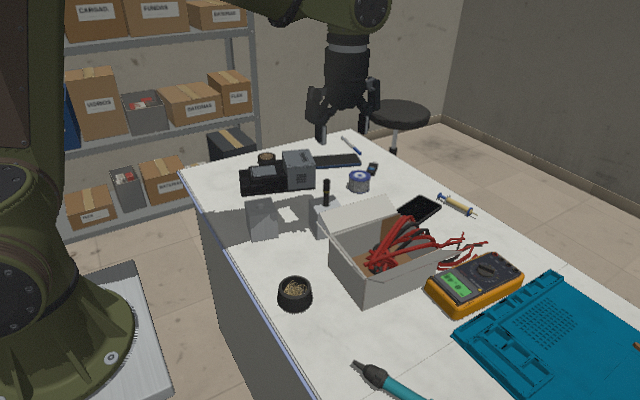

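View pics/side0.png

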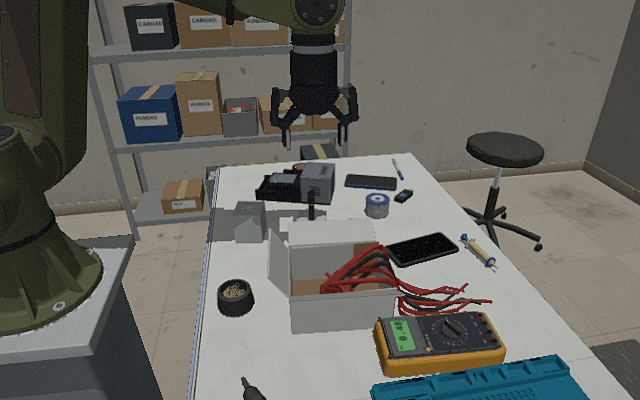

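The scene picture shows the cradle at (280,172), with its tray pointing left. Two things look like the holder: one block at (263,220) near the robot, and one at (327,213) carrying the driver, half behind the open box flap. The second fits because it is farther out and holds the driver. I'll confirm that in a crop.

Run:
```python
from h import *
import pickle
D=pickle.load(open("d0.pkl","rb"))
a=cv2.resize(D["scene"][1][140:250,230:390],(800,550),interpolation=cv2.INTER_CUBIC)
cv2.imwrite("pics/c1.png",a)
```

```text
(no output)
```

View pics/c1.png

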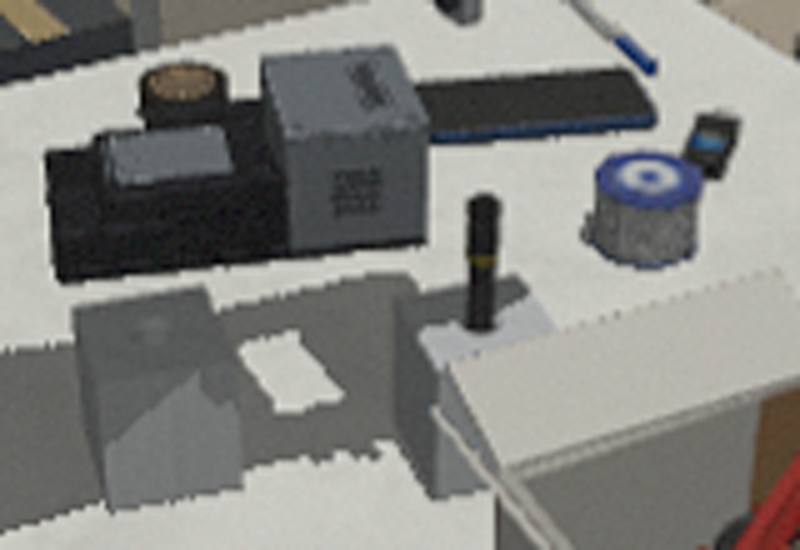

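View pics/wrist0.png

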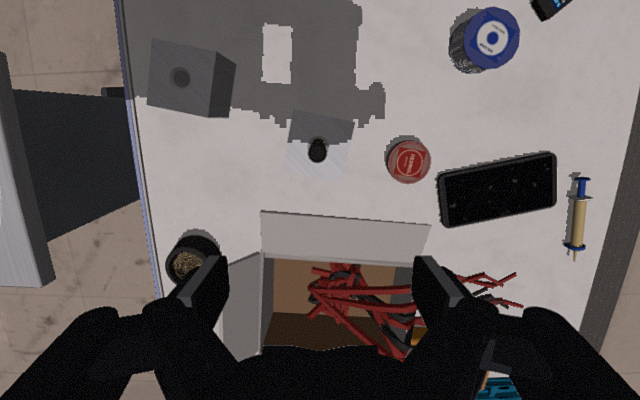

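The crop confirms it: the driver with its yellow ring stands in the right-hand block (scene 327,213), and the left block's hole is empty. In the wrist picture the driver cap is at (318,148), the red flux tin at (408,160), and the box flap just below the holder.

Run:
```python
from h import *
import pickle
D=pickle.load(open("d0.pkl","rb"))
c,i,d=D["wrist"]
def cloud(c,d):
    vs,us=np.nonzero(d>0);z=d[vs,us].astype(float)
    K=np.array([[c['fx'],0,c['cx']],[0,c['fy'],c['cy']],[0,0,1]])
    p=cv2.undistortPoints(np.stack([us,vs],1).astype(float)[:,None],K,np.array([c['k1'],0,0,0.]))[:,0]
    P=np.c_[p*z[:,None],z];return (P-np.array(c['t']))@np.array(c['R']),us,vs
for n,(u,v) in {'cap':(318,148),'capc':(318,144),'flapUL':(262,214),'flapUR':(429,226),'flapLR':(418,258),'flapLL':(264,256),'tin':(410,160),'cleaner':(188,262),'hUR':(340,180)}.items():
    print(n,w(c,u,v,d[v,u]).round(4))
print('cap@.132',onz(c,318,144,.132))
for n in ("scene","side"):
    C,I,Z=D[n];P,us,vs=cloud(C,Z)
    m=(abs(P[:,2]-.132)<.004)&(abs(P[:,0]-.55)<.06)&(abs(P[:,1]-.16)<.08);print(n,'cap',P[m].mean(0),m.sum())
    m=(abs(P[:,2]-.075)<.003)&(P[:,1]>.2)&(P[:,1]<.5)&(abs(P[:,0]-.55)<.2);q=P[m][:,:2].astype(np.float32)
    print('lid',m.sum(),cv2.minAreaRect(q),q.min(0),q.max(0),np.percentile(P[m][:,2],50))
    m=(P[:,2]>.015)&(P[:,1]>.2)&(P[:,1]<.5)&(P[:,0]>.3)&(P[:,0]<.62)&(P[:,2]<.09);q=P[m];print('cradle ext',q.min(0),q.max(0))
P,us,vs=cloud(c,d);m=(abs(P[:,2]-.07)<.003)&(abs(P[:,0]-.55)<.06)&(abs(P[:,1]-.16)<.07);q=P[m][:,:2].astype(np.float32);print('holder top',m.sum(),cv2.minAreaRect(q),q.min(0),q.max(0))
m=(abs(P[:,2]-.13)<.004)&(abs(P[:,0]-.55)<.06)&(abs(P[:,1]-.16)<.08);print('cap wrist',P[m].mean(0),m.sum())
```

```text
cap [0.5478 0.048  0.1314]
capc [0.5478 0.0509 0.1301]
flapUL [ 0.4961 -0.0143  0.102 ]
flapUR [ 0.6511 -0.0265  0.1008]
flapLR [0.5924 0.0112 0.2493]
flapLL [ 0.4918 -0.0655  0.0822]
tin [0.6517 0.0247 0.0204]
cleaner [ 0.3841 -0.1016  0.0235]
hUR [0.5691 0.0111 0.0702]
cap@.132 [0.5478135  0.05106845 0.132     ]
scene cap [nan nan nan] 0
lid 476 ((0.597183346748352, 0.25656402111053467), (0.09730415791273117, 0.07490057498216629), 71.83689880371094) [0.549062   0.20005193] [0.64722764 0.30938324] 0.0757080090654085
cradle ext [0.43415561 0.20005194 0.01506257] [0.61977543 0.43098237 0.07801458]
side cap [nan nan nan] 0
lid 382 ((0.5970689058303833, 0.252735435962677), (0.0946725606918335, 0.07582107931375504), 73.15108489990234) [0.5487451  0.20012179] [0.6431297  0.30702472] 0.0730037586069419
cradle ext [0.43390241 0.20004062 0.01505913] [0.61998024 0.42875776 0.0749808 ]<stdin>:15: RuntimeWarning: Mean of empty slice.
  ret = um.true_divide(
Traceback (most recent call last):
ValueError: zero-size array to reduction operation minimum which has no identity
```

Call:
{"fn": "jog_arm", "kwargs": {
  "motion": [
    {"translation": [6,30,0]},
    {"translation": [6,35,0]},
    {"translation": [6,35,0]},
    {"translation": [2,30,0]},
    {"translation": [0,0,0]},
    {"translation": [0,0,0]},
    {"translation": [0,0,0]}
  ]
}}

```text
invalid input at $.motion[0]: expected keys translation, roll
```

Run:
```python
from h import *
import pickle
s=robot.state();c=robot.calibration("wrist");i,d=robot.get_image("wrist")
pickle.dump((c,i,d),open("d1.pkl","wb"));cv2.imwrite("pics/w1.png",i);print(s['time'],s['ee_pos'])
```

```text
0.15 [5.49819200e-01 4.12702861e-06 2.30858341e-01]
```

View pics/w1.png

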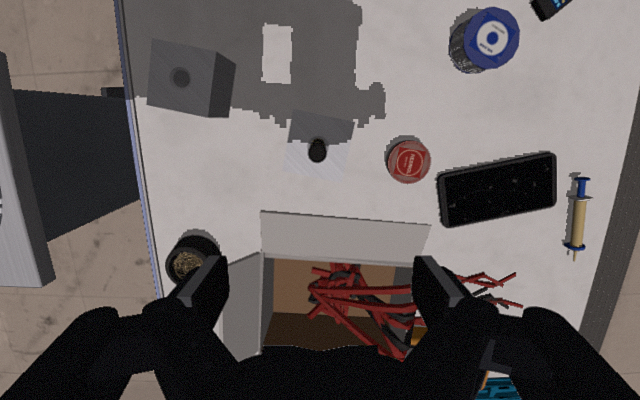

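The move was refused because every row needs "roll", so this is the same view as before.

Call:
{"fn": "jog_arm", "kwargs": {
  "motion": [
    {"translation": [6,30,0],"roll": 0},
    {"translation": [6,35,0],"roll": 0},
    {"translation": [6,35,0],"roll": 0},
    {"translation": [2,30,0],"roll": 0},
    {"translation": [0,0,0],"roll": 0},
    {"translation": [0,0,0],"roll": 0},
    {"translation": [0,0,0],"roll": 0}
  ]
}}

```text
time: 0.78
ee_pos: [0.5699, 0.1296, 0.231]
tcp_rot: [-180.0, 0.0, 90.0]
wrist_force: [0.2, 0.2, 0.3]
grip_width: 0.0853
gripper_force: 0.0
```

Run:
```python
from h import *
import pickle
s=robot.state();c=robot.calibration("wrist");i,d=robot.get_image("wrist")
pickle.dump((c,i,d),open("d1.pkl","wb"));cv2.imwrite("pics/w2.png",i);print(s['time'],s['ee_pos'],s['wrist_force'])
```

```text
0.7833 [0.56987298 0.12957192 0.23103742] [0.17918129 0.24239778 0.34198213]
```

View pics/w2.png

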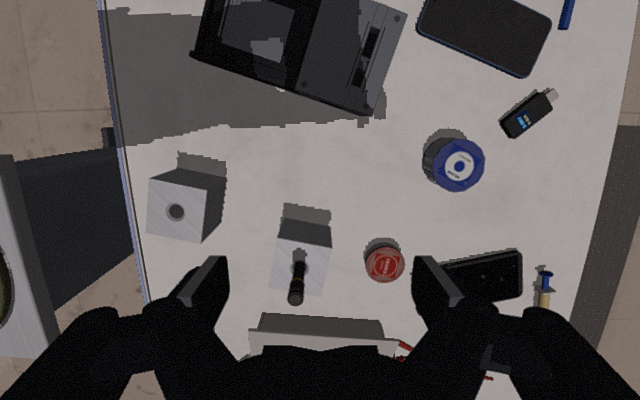

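The slot shows as a dark bar on the lid around (366,58), with something bright in its middle. The driver cap is at (296,299). I'll enlarge the slot.

Run:
```python
from h import *
import pickle
c,i,d=pickle.load(open("d1.pkl","rb"))
a=cv2.resize(i[0:120,280:430],(750,600),interpolation=cv2.INTER_CUBIC)
a=cv2.convertScaleAbs(a,alpha=1.8);cv2.imwrite("pics/c2.png",a)
print(np.round(d[30:95:5,345:392:3],3))
```

```text
[[0.267 0.266 0.267 0.266 0.267 0.267 0.267 0.266 0.323 0.319 0.316 0.315
  0.267 0.268 0.266 0.267]
 [0.268 0.267 0.267 0.269 0.268 0.268 0.268 0.268 0.328 0.328 0.328 0.268
  0.268 0.267 0.267 0.267]
 [0.269 0.268 0.269 0.27  0.269 0.269 0.269 0.27  0.329 0.329 0.329 0.269
  0.269 0.269 0.269 0.269]
 [0.269 0.271 0.27  0.27  0.27  0.268 0.27  0.331 0.332 0.329 0.269 0.269
  0.27  0.27  0.27  0.268]
 [0.272 0.271 0.272 0.273 0.27  0.272 0.331 0.332 0.331 0.33  0.271 0.269
  0.272 0.269 0.271 0.271]
 [0.271 0.273 0.272 0.273 0.271 0.274 0.334 0.333 0.332 0.272 0.271 0.272
  0.272 0.273 0.273 0.272]
 [0.273 0.273 0.274 0.273 0.274 0.282 0.281 0.281 0.28  0.274 0.272 0.273
  0.274 0.273 0.274 0.273]
 [0.275 0.274 0.275 0.275 0.276 0.282 0.281 0.283 0.275 0.275 0.274 0.274
  0.275 0.275 0.274 0.344]
 [0.275 0.276 0.277 0.277 0.295 0.289 0.285 0.277 0.275 0.275 0.275 0.275
  0.277 0.276 0.276 0.346]
 [0.277 0.276 0.277 0.339 0.338 0.34  0.34  0.276 0.276 0.276 0.276 0.277
  0.277 0.276 0.347 0.349]
 [0.277 0.277 0.279 0.339 0.341 0.341 0.279 0.278 0.278 0.277 0.279 0.279
  0.278 0.279 0.351 0.348]
 [0.28  0.28  0.28  0.341 0.342 0.342 0.279 0.279 0.279 0.28  0.279 0.279
  0.28  0.351 0.352 0.35 ]
 [0.281 0.281 0.28  0.279 0.281 0.28  0.28  0.28  0.28  0.28  0.28  0.281
  0.352 0.352 0.351 0.353]]
```

View pics/c2.png

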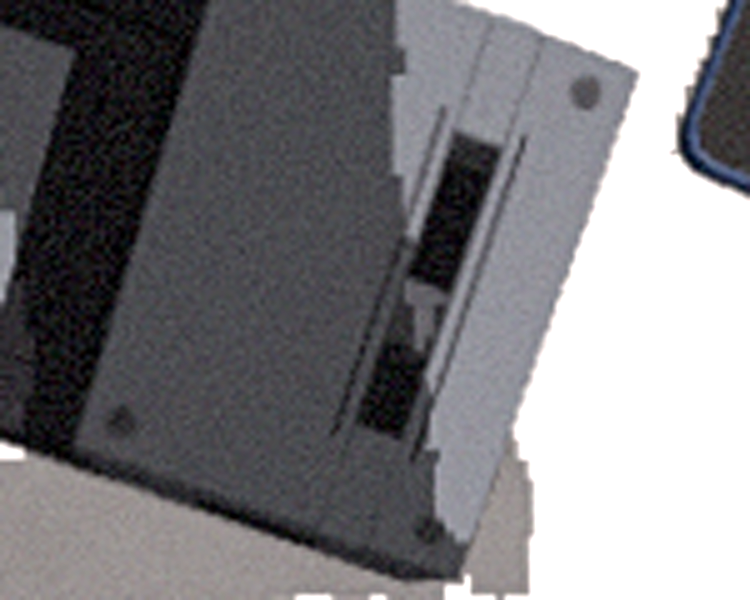

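The crop shows the slot corners at about crop (458,132), (500,150), (405,437) and (357,425). The bright tab in it spans about rows 280–345, so it lies a little toward the -y end of centre.

Run:
```python
from h import *
import pickle
c,i,d=pickle.load(open("d1.pkl","rb"))
f=lambda u,v:(280+(u+.5)/5-.5,(v+.5)/5-.5)
C=[onz(c,*f(*p),.075) for p in [(458,132),(500,150),(405,437),(357,425)]]
C=np.array(C);print(C.round(4));ce=C.mean(0);y=(C[0]+C[1]-C[2]-C[3])/2
print('slot',ce,np.linalg.norm(y),np.degrees(np.arctan2(y[1],y[0])),'w',np.linalg.norm(C[0]-C[1]),np.linalg.norm(C[2]-C[3]))
yy=y/np.linalg.norm(y);xx=np.array([yy[1],-yy[0],0])
c0=[onz(c,*f(*p),.075) for p in [(637,72),(462,578)]];print('lid back edge',c0,[(p-ce)@xx for p in c0],[(p-ce)@yy for p in c0])
P=[]
for v in range(15,95):
  for u in range(340,395):
    p=w(c,u,v,d[v,u]);r=p-ce
    if abs(r@xx)<.0045 and abs(r@yy)<.026 and .045<p[2]<.0705: P.append([r@xx,r@yy,p[2]])
P=np.array(P);print(len(P));print(P[np.argsort(P[:,1])].round(4)[::4])
for n,(u,v) in {'captop':(296,300)}.items(): print(n,onz(c,u,v,.132),w(c,u,v,d[v,u]))
H=[onz(c,*p,.07) for p in [(279,235),(330,248),(323,295),(269,287)]];print('holder',np.round(H,4),np.mean(H,0))
```

```text
[[0.6142 0.2785 0.075 ]
 [0.6217 0.2756 0.075 ]
 [0.6064 0.2274 0.075 ]
 [0.5976 0.2295 0.075 ]]
slot [0.60994999 0.25274416 0.075     ] 0.05113682874655521 71.79629065123615 w 0.007996087696846557 0.009011094004230133
lid back edge [array([0.64512316, 0.28854345, 0.075     ]), array([0.61770434, 0.20263314, 0.075     ])] [np.float64(0.022229241430098787), np.float64(0.023020756986207022)] [np.float64(0.04499557143147624), np.float64(-0.045180630863237245)]
147
[[ 0.0014 -0.0093  0.0583]
 [ 0.0037 -0.0091  0.0556]
 [ 0.0024 -0.009   0.0649]
 [ 0.0007 -0.009   0.0546]
 [ 0.003  -0.0089  0.053 ]
 [-0.0021 -0.0089  0.0604]
 [-0.0012 -0.0088  0.0616]
 [ 0.0041 -0.0085  0.0656]
 [-0.     -0.0081  0.0656]
 [-0.0021 -0.0077  0.0651]
 [ 0.0017 -0.0075  0.0656]
 [ 0.0026 -0.0071  0.065 ]
 [ 0.0015 -0.0065  0.0645]
 [ 0.0024 -0.0062  0.0647]
 [-0.0018 -0.006   0.0661]
 [-0.0038 -0.0056  0.0649]
 [-0.     -0.0052  0.065 ]
 [-0.0033 -0.0048  0.0669]
 [-0.0024 -0.0044  0.0661]
 [ 0.0014 -0.004   0.066 ]
 [ 0.0044 -0.0037  0.0649]
 [ 0.0031 -0.0034  0.066 ]
 [-0.001  -0.003   0.0663]
 [-0.0029 -0.0025  0.0648]
 [ 0.0038 -0.0021  0.0652]
 [-0.0011 -0.0018  0.0644]
 [ 0.0034 -0.0015  0.0659]
 [-0.0007 -0.0011  0.0665]
 [ 0.0031 -0.0008  0.0667]
 [ 0.004  -0.0003  0.0656]
 [-0.0009 -0.0001  0.0653]
 [ 0.0037  0.0004  0.066 ]
 [-0.0004  0.0009  0.0658]
 [ 0.0005  0.0012  0.0656]
 [-0.0036  0.0017  0.0658]
 [-0.0027  0.0019  0.0658]
 [ 0.0011  0.0023  0.0656]]
captop [0.54810455 0.04432931 0.132     ] [0.54804833 0.04392573 0.13137216]
holder [[0.5266 0.0822 0.07  ]
 [0.58   0.0675 0.07  ]
 [0.5727 0.0109 0.07  ]
 [0.5131 0.0208 0.07  ]] [0.54809171 0.04534988 0.07      ]
```

Call:
{"fn": "jog_arm", "kwargs": {
  "motion": [
    {"translation": [-6,-20,0],"roll": -4},
    {"translation": [-6,-24,0],"roll": -5},
    {"translation": [-6,-24,0],"roll": -5},
    {"translation": [-4,-16,0],"roll": -4},
    {"translation": [0,0,-20],"roll": 0},
    {"translation": [0,0,-25],"roll": 0},
    {"translation": [0,0,-20],"roll": 0},
    {"translation": [0,0,0],"roll": 0},
    {"translation": [0,0,0],"roll": 0}
  ]
}}

```text
time: 1.58
ee_pos: [0.5478, 0.0451, 0.1663]
tcp_rot: [-179.9, 0.0, 71.9]
wrist_force: [0.1, 0.1, 0.6]
grip_width: 0.0857
gripper_force: 0.0
```

Run:
```python
from h import *
s=robot.state();c=robot.calibration("wrist");i,d=robot.get_image("wrist")
print(s['ee_pos'],px(c,[.548,.0455,.132]))
cv2.imwrite("pics/w3.png",i)
P=[]
for v in range(150,400):
  for u in range(230,410):
    if d[v,u]>0:
      p=w(c,u,v,d[v,u])
      if abs(p[2]-.132)<.003 and abs(p[0]-.548)<.02 and abs(p[1]-.045)<.02: P.append(np.r_[p,u,v])
P=np.array(P);print(len(P));
if len(P):print(P.mean(0),P.min(0),P.max(0))
```

```text
[0.54775374 0.0450945  0.16629382] (np.float64(321.13237650151996), np.float64(236.5409278906631))
419
[5.46853841e-01 4.45154432e-02 1.31148541e-01 3.19847255e+02
 2.37973747e+02] [5.39362832e-01 3.66292526e-02 1.29127968e-01 3.08000000e+02
 2.27000000e+02] [5.53997602e-01 5.12310979e-02 1.33318123e-01 3.32000000e+02
 2.49000000e+02]
```

Call:
{"fn": "jog_arm", "kwargs": {
  "motion": [
    {"translation": [-1,-1,-20],"roll": 0},
    {"translation": [0,0,-25],"roll": 0},
    {"translation": [0,0,-22],"roll": 0},
    {"translation": [0,0,-15],"roll": 0},
    {"translation": [0,0,0],"roll": 0},
    {"translation": [0,0,0],"roll": 0}
  ]
}}

```text
time: 2.13
ee_pos: [0.5476, 0.0448, 0.0855]
tcp_rot: [179.9, -0.0, 72.0]
wrist_force: [0.3, -0.4, 0.7]
grip_width: 0.0855
gripper_force: 0.0
```

Call:
{"fn": "jog_arm", "kwargs": {
  "hand": 8,
  "motion": [
    {"translation": [0,0,0],"roll": 0},
    {"translation": [0,0,0],"roll": 0},
    {"translation": [0,0,0],"roll": 0},
    {"translation": [0,0,0],"roll": 0},
    {"translation": [0,0,0],"roll": 0},
    {"translation": [0,0,0],"roll": 0},
    {"translation": [0,0,0],"roll": 0},
    {"translation": [0,0,0],"roll": 0},
    {"translation": [0,0,0],"roll": 0},
    {"translation": [0,0,0],"roll": 0}
  ]
}}

```text
time: 2.97
ee_pos: [0.5473, 0.045, 0.0846]
tcp_rot: [180.0, -0.0, 72.0]
wrist_force: [1.1, -0.5, 3.5]
grip_width: 0.013
gripper_force: 58.4
```

Call:
{"fn": "jog_arm", "kwargs": {
  "motion": [
    {"translation": [0,0,8],"roll": 0},
    {"translation": [0,0,15],"roll": 0},
    {"translation": [0,0,20],"roll": 0},
    {"translation": [0,0,25],"roll": 0},
    {"translation": [0,0,25],"roll": 0},
    {"translation": [0,0,12],"roll": 0},
    {"translation": [0,0,0],"roll": 0},
    {"translation": [0,0,0],"roll": 0}
  ]
}}

```text
time: 3.63
ee_pos: [0.5468, 0.045, 0.1893]
tcp_rot: [-180.0, -0.0, 72.0]
wrist_force: [0.2, -0.8, -0.3]
grip_width: 0.013
gripper_force: 58.9
```

Run:
```python
from h import *
s=robot.state();print(s['ee_pos'],s['tcp_rot'],s['wrist_force'],s['wrist_torque'])
o=[]
for n in ("side","scene","wrist"):
    c=robot.calibration(n);i,d=robot.get_image(n);e=s['ee_pos'];u,v=map(int,px(c,e-[0,0,.04]))
    print(n,'tip pred',px(c,e-[0,0,.0806]),'shoulder',px(c,e-[0,0,.0526]))
    if n=="wrist":a=i[150:350,220:420]; print(220,150)
    else: a=i[v-35:v+35,u-35:u+35];print(u-35,v-35)
    o.append(cv2.resize(a,(266,266),interpolation=cv2.INTER_CUBIC))
cv2.imwrite("pics/g.png",np.hstack(o))
```

```text
[0.54678115 0.04504194 0.1892566 ] [-1.79999743e+02 -3.90591865e-03  7.20047830e+01] [ 0.15581058 -0.81061148 -0.32510487] [-0.04646082  0.03823018 -0.01179906]
side tip pred (np.float64(310.2467031883006), np.float64(200.0976414995445)) shoulder (np.float64(309.96279945144255), np.float64(187.82601416646997))
274 147
scene tip pred (np.float64(325.1923119809003), np.float64(188.5241782419761)) shoulder (np.float64(325.5861469727407), np.float64(177.23175765171135))
290 137
wrist tip pred (np.float64(321.49863668133736), np.float64(214.80024681723862)) shoulder (np.float64(321.58524763627963), np.float64(227.49637568745393))
220 150
```

View pics/g.png

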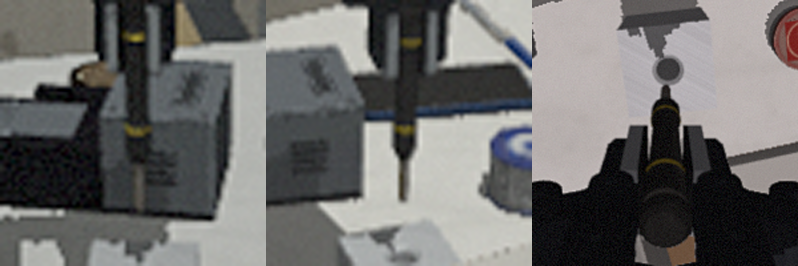

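The driver hangs vertically. Its tip is at wrist pixel (320,215), within about 1 mm of the prediction. Next I move it over the tab.

Call:
{"fn": "jog_arm", "kwargs": {
  "motion": [
    {"translation": [5,15,0],"roll": 0},
    {"translation": [9,30,0],"roll": 0},
    {"translation": [11,35,0],"roll": 0},
    {"translation": [12,40,0],"roll": 0},
    {"translation": [12,40,0],"roll": 0},
    {"translation": [7.5,25,0],"roll": 0},
    {"translation": [4.5,15,0],"roll": 0},
    {"translation": [1.5,5,0],"roll": 0},
    {"translation": [0,0,-10],"roll": 0},
    {"translation": [0,0,-10],"roll": 0},
    {"translation": [0,0,0],"roll": 0},
    {"translation": [0,0,0],"roll": 0},
    {"translation": [0,0,0],"roll": 0}
  ]
}}

```text
time: 4.87
ee_pos: [0.6095, 0.2489, 0.1694]
tcp_rot: [180.0, -0.0, 71.9]
wrist_force: [0.2, -0.1, 0.0]
grip_width: 0.0126
gripper_force: 58.9
```

Run:
```python
from h import *
import pickle
s=robot.state();print(s['ee_pos'],s['tcp_rot'],s['wrist_force'])
c=robot.calibration("wrist");i,d=robot.get_image("wrist");e=s['ee_pos']
pickle.dump((c,i,d,e),open("d2.pkl","wb"))
print('tip',px(c,e-[0,0,.0806]),'tab',px(c,[.6089,.2496,.0657]))
a=cv2.convertScaleAbs(cv2.resize(i[160:270,250:390],(760,597),interpolation=cv2.INTER_CUBIC),alpha=1.6);cv2.imwrite("pics/s.png",a)
```

```text
[0.60954304 0.2489136  0.16944573] [ 1.79996468e+02 -1.03633017e-03  7.19378560e+01] [ 0.17035221 -0.08259165  0.04314874]
tip (np.float64(320.7652665033449), np.float64(214.55697353167298)) tab (np.float64(319.7085646022261), np.float64(205.64444578598224))
```

View pics/s.png

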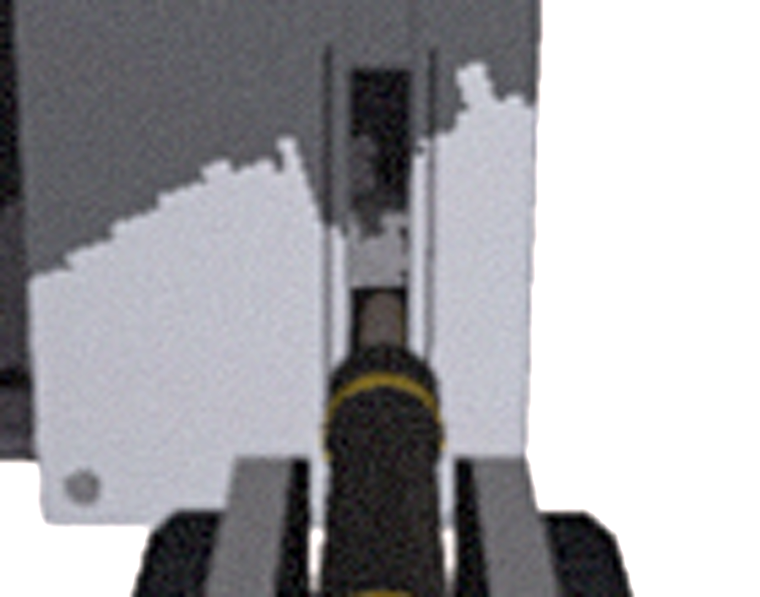

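The shank (crop columns 358–404, centre 381) lines up with the slot (351–409, centre 380). The tab shows at rows 225–288, just ahead of the tip. Lowering now.

Call:
{"fn": "jog_arm", "kwargs": {
  "motion": [
    {"translation": [0.2,0.8,-4],"roll": 0},
    {"translation": [0,0,-4],"roll": 0},
    {"translation": [0,0,-3],"roll": 0},
    {"translation": [0,0,-3],"roll": 0},
    {"translation": [0,0,-3],"roll": 0},
    {"translation": [0,0,-1],"roll": 0},
    {"translation": [0,0,0],"roll": 0},
    {"translation": [0,0,0],"roll": 0}
  ]
}}

```text
time: 5.58
ee_pos: [0.6097, 0.2506, 0.1513]
tcp_rot: [180.0, -0.0, 72.0]
wrist_force: [-0.8, 0.6, -1.3]
grip_width: 0.0127
gripper_force: 58.9
```

Call:
{"fn": "jog_arm", "kwargs": {
  "motion": [
    {"translation": [0,0,-1],"roll": 0},
    {"translation": [0,0,-1],"roll": 0},
    {"translation": [0,0,-1],"roll": 0},
    {"translation": [0,0,-1],"roll": 0},
    {"translation": [0,0,-1],"roll": 0},
    {"translation": [0,0,0],"roll": 0},
    {"translation": [0,0,0],"roll": 0}
  ]
}}

```text
time: 6.17
ee_pos: [0.6098, 0.2506, 0.1466]
tcp_rot: [180.0, -0.0, 72.0]
wrist_force: [0.4, -0.5, 2.5]
grip_width: 0.013
gripper_force: 59.3
```

Call:
{"fn": "jog_arm", "kwargs": {
  "motion": [
    {"translation": [0,0,-1],"roll": 0},
    {"translation": [0,0,-1],"roll": 0},
    {"translation": [0,0,0],"roll": 0},
    {"translation": [0,0,0],"roll": 0}
  ]
}}

```text
time: 6.5
ee_pos: [0.6099, 0.2506, 0.1446]
tcp_rot: [180.0, -0.0, 72.0]
wrist_force: [0.6, -1.2, 5.5]
grip_width: 0.0129
gripper_force: 59.6
```

Call:
{"fn": "jog_arm", "kwargs": {
  "motion": [
    {"translation": [0,0,-1],"roll": 0},
    {"translation": [0,0,-1],"roll": 0},
    {"translation": [0,0,0],"roll": 0},
    {"translation": [0,0,0],"roll": 0}
  ]
}}

```text
time: 6.83
ee_pos: [0.6097, 0.2506, 0.1424]
tcp_rot: [180.0, -0.0, 72.0]
wrist_force: [1.5, -0.8, 3.8]
grip_width: 0.0127
gripper_force: 59.5
```

Call:
{"fn": "jog_arm", "kwargs": {
  "motion": [
    {"translation": [0,0,-1],"roll": 0},
    {"translation": [0,0,-1],"roll": 0},
    {"translation": [0,0,0],"roll": 0},
    {"translation": [0,0,0],"roll": 0}
  ]
}}

```text
time: 7.17
ee_pos: [0.6098, 0.2506, 0.1404]
tcp_rot: [180.0, -0.0, 72.0]
wrist_force: [1.6, -0.7, 5.1]
grip_width: 0.0129
gripper_force: 59.6
```

```bash
cat > pk.py <<'E'
from h import *
import pickle
a,b=pickle.load(open("d0.pkl","rb"))["scene"][1],robot.get_image("scene")[0]
dd=cv2.absdiff(a,b).max(2)[160:200,232:290];print('changed px near pack',(dd>40).sum());print(robot.state()['wrist_force'],robot.state()['ee_pos'])
E
python3 pk.py
```

```text
changed px near pack 511
[ 1.3166743  -1.01948101  4.46293613] [0.60973619 0.25060574 0.14039083]
```

```bash
cat > pk.py <<'E'
from h import *
import pickle
def ext(C,d):
    vs,us=np.nonzero(d>0);P=np.array([w(C,u,v,d[v,u]) for u,v in zip(us,vs) if 225<u<330 and 140<v<205])
    y=np.array([.312,.950]);x=np.array([.950,-.312]);r=P[:,:2]-[.6103,.2530];q=np.c_[r@x*1000+52,r@y*1000,P[:,2]*1000]
    m=(abs(q[:,1])<22)&(abs(q[:,2]-44)<3)&(q[:,0]>-140)&(q[:,0]<0);return np.percentile(q[m,0],[1,5,95,99]).round(1),m.sum()
D=pickle.load(open("d0.pkl","rb"))["scene"];print(ext(D[0],D[2]))
print(ext(robot.calibration("scene"),robot.get_image("scene")[1]));s=robot.state();print(s['wrist_force'],s['ee_pos'],s['time'])
E
python3 pk.py
```

```text
(array([-91.1, -88. ,  -7.5,  -4. ]), np.int64(264))
(array([-111.8, -108.6,  -27.8,  -24.3]), np.int64(261))
[0.84495816 0.09229193 4.79914627] [0.60973302 0.25064125 0.14041302] 7.2667
```

The pack top moved forward by 20 mm, from -91 to -112, so the latch has let go. Withdrawing and carrying the driver back over the holder.

Call:
{"fn": "jog_arm", "kwargs": {
  "motion": [
    {"translation": [0,0,3],"roll": 0},
    {"translation": [0,0,6],"roll": 0},
    {"translation": [0,0,8],"roll": 0},
    {"translation": [0,0,12],"roll": 0},
    {"translation": [0,0,12],"roll": 0},
    {"translation": [0,0,3],"roll": 0},
    {"translation": [-5,-15,0],"roll": 0},
    {"translation": [-9,-30,0],"roll": 0},
    {"translation": [-11,-35,0],"roll": 0},
    {"translation": [-12,-40,0],"roll": 0},
    {"translation": [-12,-40,0],"roll": 0},
    {"translation": [-7.5,-25,0],"roll": 0},
    {"translation": [-4.5,-15,0],"roll": 0},
    {"translation": [-1.5,-5.5,0],"roll": 0},
    {"translation": [0,0,-8],"roll": 0},
    {"translation": [0,0,0],"roll": 0},
    {"translation": [0,0,0],"roll": 0},
    {"translation": [0,0,0],"roll": 0}
  ]
}}

```text
time: 8.77
ee_pos: [0.5473, 0.0463, 0.176]
tcp_rot: [-180.0, 0.0, 72.1]
wrist_force: [0.1, 0.6, -0.3]
grip_width: 0.0127
gripper_force: 58.9
```

Run:
```python
from h import *
s=robot.state();print(s['ee_pos'],s['tcp_rot'],s['wrist_force'])
c=robot.calibration("wrist");i,d=robot.get_image("wrist");e=s['ee_pos']
print('tip',px(c,e-[0,0,.0806]))
for n,p in {'holder':[.5473,.045,.07]}.items(): print(n,px(c,p))
a=cv2.convertScaleAbs(cv2.resize(i[160:270,250:390],(760,597),interpolation=cv2.INTER_CUBIC),alpha=1);cv2.imwrite("pics/r.png",a)
```

```text
[0.5473174  0.04632201 0.17599769] [-1.79967893e+02  4.72554093e-03  7.20737838e+01] [ 0.0659635   0.5876367  -0.26267697]
tip (np.float64(320.79757039603777), np.float64(214.58334751032544))
holder (np.float64(321.21930161619906), np.float64(206.9185307221909))
```

View pics/r.png

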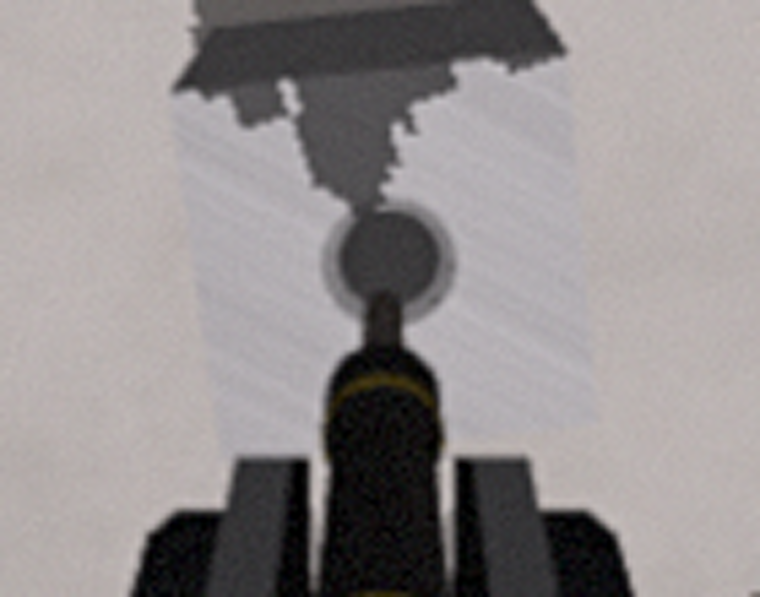

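The hole centre is at crop (388,259) and the tip at (383,295). That puts the hole about 1.8 mm toward -y from the tip. Correcting and lowering.

Call:
{"fn": "jog_arm", "kwargs": {
  "motion": [
    {"translation": [0.2,-1.7,0],"roll": 0},
    {"translation": [0,0,-8],"roll": 0},
    {"translation": [0,0,-12],"roll": 0},
    {"translation": [0,0,-12],"roll": 0},
    {"translation": [0,0,-10],"roll": 0},
    {"translation": [0,0,-6],"roll": 0},
    {"translation": [0,0,0],"roll": 0},
    {"translation": [0,0,0],"roll": 0},
    {"translation": [0,0,0],"roll": 0}
  ]
}}

```text
time: 9.57
ee_pos: [0.5477, 0.0436, 0.1288]
tcp_rot: [180.0, -0.0, 72.0]
wrist_force: [0.2, 0.0, 0.1]
grip_width: 0.013
gripper_force: 58.9
```

Call:
{"fn": "jog_arm", "kwargs": {
  "motion": [
    {"translation": [0,0,-2],"roll": 0},
    {"translation": [0,0,-2],"roll": 0},
    {"translation": [0,0,-2],"roll": 0},
    {"translation": [0,0,-2],"roll": 0},
    {"translation": [0,0,-1],"roll": 0},
    {"translation": [0,0,0],"roll": 0},
    {"translation": [0,0,0],"roll": 0}
  ]
}}

```text
time: 10.15
ee_pos: [0.5474, 0.0436, 0.1193]
tcp_rot: [-180.0, 0.0, 72.0]
wrist_force: [0.2, 0.2, -1.0]
grip_width: 0.0128
gripper_force: 58.9
```

Call:
{"fn": "jog_arm", "kwargs": {
  "motion": [
    {"translation": [0,0.5,-3],"roll": 0},
    {"translation": [0,0,-4],"roll": 0},
    {"translation": [0,0,-4],"roll": 0},
    {"translation": [0,0,-4],"roll": 0},
    {"translation": [0,0,-3],"roll": 0},
    {"translation": [0,0,-2],"roll": 0},
    {"translation": [0,0,0],"roll": 0},
    {"translation": [0,0,0],"roll": 0}
  ]
}}

```text
time: 10.82
ee_pos: [0.5474, 0.0441, 0.0992]
tcp_rot: [-180.0, 0.0, 72.0]
wrist_force: [0.1, -0.0, -0.3]
grip_width: 0.0128
gripper_force: 58.9
```

Call:
{"fn": "jog_arm", "kwargs": {
  "motion": [
    {"translation": [0,0,-3],"roll": 0},
    {"translation": [0,0,-3],"roll": 0},
    {"translation": [0,0,-3],"roll": 0},
    {"translation": [0,0,-2],"roll": 0},
    {"translation": [0,0,-1],"roll": 0},
    {"translation": [0,0,0],"roll": 0},
    {"translation": [0,0,0],"roll": 0}
  ]
}}

```text
time: 11.4
ee_pos: [0.5474, 0.0441, 0.0872]
tcp_rot: [-180.0, 0.0, 72.0]
wrist_force: [0.6, -1.2, -0.1]
grip_width: 0.0131
gripper_force: 58.9
```

Call:
{"fn": "jog_arm", "kwargs": {
  "motion": [
    {"translation": [0,0,-1],"roll": 0},
    {"translation": [0,0,-1],"roll": 0},
    {"translation": [0,0,0],"roll": 0},
    {"translation": [0,0,0],"roll": 0}
  ]
}}

```text
time: 11.73
ee_pos: [0.5473, 0.0441, 0.0852]
tcp_rot: [-180.0, 0.0, 72.0]
wrist_force: [-0.1, 0.5, -0.7]
grip_width: 0.013
gripper_force: 58.9
```

Call:
{"fn": "jog_arm", "kwargs": {
  "hand": 30,
  "motion": [
    {"translation": [0,0,0],"roll": 0},
    {"translation": [0,0,0],"roll": 0},
    {"translation": [0,0,0],"roll": 0},
    {"translation": [0,0,0],"roll": 0},
    {"translation": [0,0,0],"roll": 0},
    {"translation": [0,0,0],"roll": 0}
  ]
}}

```text
time: 12.23
ee_pos: [0.5474, 0.0441, 0.0853]
tcp_rot: [-180.0, -0.0, 72.0]
wrist_force: [-0.7, -0.7, -1.0]
grip_width: 0.03
gripper_force: 0.0
```

Call:
{"fn": "jog_arm", "kwargs": {
  "hand": 85,
  "motion": [
    {"translation": [0,0,0],"roll": 0},
    {"translation": [0,0,0],"roll": 0},
    {"translation": [0,0,0],"roll": 0},
    {"translation": [0,0,0],"roll": 0},
    {"translation": [0,0,10],"roll": 0},
    {"translation": [0,0,20],"roll": 0},
    {"translation": [0,0,30],"roll": 0},
    {"translation": [0,0,22],"roll": 0},
    {"translation": [0,0,0],"roll": 0},
    {"translation": [0,0,0],"roll": 0},
    {"translation": [0,0,0],"roll": 0}
  ]
}}

```text
time: 13.15
ee_pos: [0.5471, 0.0441, 0.167]
tcp_rot: [-180.0, 0.0, 72.0]
wrist_force: [0.5, -0.9, -0.7]
grip_width: 0.0852
gripper_force: 0.0
```

```bash
python3 pk.py
python3 - <<'E'
from h import *
c=robot.calibration("wrist");i,d=robot.get_image("wrist");P=[]
for v in range(150,400):
  for u in range(230,410):
    if d[v,u]>0:
      p=w(c,u,v,d[v,u])
      if p[2]>.12 and p[2]<.15 and abs(p[0]-.548)<.02 and abs(p[1]-.045)<.02: P.append(p)
P=np.array(P);P=P[P[:,2]>P[:,2].max()-.006];print(len(P),P.mean(0),np.median(P[:,2]))
E
```

```text
(array([-91.1, -88. ,  -7.5,  -4. ]), np.int64(264))
(array([-111.8, -109. ,  -28.2,  -24.5]), np.int64(251))
[-0.37170283  0.61257674  0.07457992] [0.54692963 0.04407473 0.16650894] 13.2
452 [0.54686975 0.04404654 0.13101013] 0.1312222973713716
```

The cap height is 0.131 m, the same as at the start, and the pack is at its stop. Handing in.

```bash
python3 -c "
from station import robot
print(robot.job_done())"
```

```text
the job is handed in; nothing more can be done
None
```

The job is done and handed in at about 13 s: the latch released and the pack sprang 20 mm forward to its stop, with about 5 N the highest force I read while pressing. The driver stands back in its holder at its starting height, and the robot touched nothing else that I saw, though I did not re-measure the three loose items.

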